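# Read the sample carriage's bar label with the hand reader

### The job

Push the analyser's sample carriage in until you feel it meet its stop, without ramming it. Then pick up the hand reader, aim its nose squarely at the bar label on the carriage's sloping face from about 50 mm away and hold it steady for a second without touching the analyser, and finally stand the reader gently back upright on its rest pad. Leave everything else on the bench where it is.

Things in the scene. Friction and masses are not known exactly. Their poses are not given: they have to be found in the camera images.
- analyser: Fixed low analyser, 300 x 140 mm: base plate, low side rails and at its +x end a white housing 110 mm high, front face at x = +100 mm. Origin on the bench under the home carriage's origin; +x = the way the carriage is pushed. The carriage on it is a grey block 100 mm wide, 152 long (x -58 to +94 mm when home), with a 35 deg sloping front that bears the label and a steel push tab behind the slope.
- carriage (a joint): Slide of the carriage in the analyser, m: 0 = fully out towards the loading end, 0.070 = home against the stop. Stiff slide (about 2.5 N), no spring; it stays where it is left.
- tab (a point): Top middle of the face to push (-x side) of the carriage's upright steel tab. Tab: 60 mm wide (y), 10 mm thick, top 121 mm above the bench. For 34 mm in front of it the block's top is level, 72 mm above the bench, then slopes down; behind it are 45 mm free to the housing when home. Axes as the analyser's.
- label (a point): Centre of the bar label, 60 mm (y) x 36 mm, white with black bars, on the carriage's sloping face. z axis = outward normal of the label, leaning 35 deg from vertical towards the loading end (analyser -x); y axis = analyser y; x axis up the slope.
- reader: Loose white hand reader, about 220 g, 117 mm tall, standing nose down. Round bell nose, 60 mm diameter up to height 16 mm, narrowing to 34 mm at 46 mm; above it a straight handle of 36 mm (x) by 28 mm (y) section up to 117 mm; grip it in the upper half. Origin: centre of the flat nose face (its window); z points up the handle; it reads along -z.
- dock: Fixed flat black rest pad, 120 x 120 x 10 mm, on the bench; the reader stands on it. Origin at the middle of its underside, so its top is at z = +10 mm.
- bottle: Bystander: amber bottle, 52 mm diameter, 120 mm tall, origin under its centre.
- jar: Bystander: jar, 48 mm diameter, 60 mm tall, origin under its centre.
- beaker: Bystander: glass beaker, 70 mm diameter, 90 mm tall, origin under its centre.
- tipbox: Bystander: clear box 120 x 80 x 55 mm, origin under its centre.
- dishes: Bystander: stack of dishes, 90 mm diameter, 45 mm tall, origin under its centre.
- slidebox: Bystander: cardboard box 85 x 75 x 32 mm, origin under its centre.
- vial: Bystander: small bottle, 34 mm diameter, 70 mm tall, origin under its centre.

How it is judged:
By the outcome, as a careful person would: the job done as asked, in the order asked, and still so for the second after the job is handed in, with the robot touching nothing.
It also fails if it takes over 67 s, if anything falls off the work surface, if the arm or the gripper's body presses on something with over 40 N, if the wrist force passes 120 N, or if a joint passes its speed limit or range.

### The arm

A 6-joint arm with a two-finger parallel gripper is mounted at the origin on the work surface. World frame = base frame: x ahead of the robot, y to its left, z up, the work surface at z = 0. Lengths are in m, angles in rad, forces in N, time in s.
With the tool pointing down it reaches from about 0.425 to 0.95 m from the base axis. Payload 3.5 kg.
Tool frame: the origin (TCP) lies on the centre line of the jaws, within the pads' length; the fingertips stand 19 mm ahead of it and the grasp point (between the pads) is the TCP; z points along the fingers, y is the line along which they close (so a half turn about z gives the same grasp; the last joint's range is limited). The gripper opens to 85 mm and grips with 20 to 120 N. Pads are 22 mm wide; open, the fingers measure 114 mm over their backs; the gripper's body (76 mm by 85 mm) begins 54 mm behind the grasp point. The pads swing forward as they close: fully open they stand 13 mm farther back than shut.
Start: joints at [1.146, 0.286, 1.577, -0, 1.279, -0.15], TCP at [0.183, 0.65, 0.25] pointing down, gripper open.
Joint ranges: [-2.77, 2.77], [-0.9, 2.22], [0.21, 2.48], [-1.53, 4.67], [0.24, 2.81], [-2.84, 2.84]. Speed limits (rad/s): [2.79, 2.79, 3.14, 3.14, 3.14, 3.14].

### API

Orientations are given as a unit quaternion [x, y, z, w].
In Python, from plant import ctrl, imaging gives the robot as it stands. The module is installed in compiled form; this text tells all that it offers.
- The arm moves only by the shell command python3 -m handwheel 'ROWS' [OPENING] [FORCE]. ROWS is JSON, one flat list of numbers, 6 for each row, row after row: the shift along the world's x, y, z in units of 150 mm (1.0 is 150 mm), then the turn, a rotation vector about the world's x, y, z in units of 90 degrees (1.0 is 90 degrees). In form: [tx, ty, tz, rx, ry, rz, tx, ty, tz, rx, ry, rz, ...]. A call has 1 to 5 rows; each row shifts and turns the commanded pose from where the row before left it; what a row does not reach is not made up. A row lasts 1/12 s, in which the tool goes at most 41.7 mm and 7.16 degrees, less where a joint would pass 70% of its speed; a pose out of reach is approached as far as the arm can. A call with a number of a shift or a turn outside -1 to 1 is refused whole. A call with a gripper value outside its range is refused whole. OPENING is the opening, from 0 (shut) to 1 (fully open), set as the call begins (- or left out, the last holds). The fingers move at their own pace and stop on an object; FORCE is the grip in N (left out, the last holds). Time passes only in rows, so rows that do not move let the fingers close. It gives the time, the measured TCP pose, the force, the opening and the grip force at its end, in the units of the state.
- ctrl.get_state(): the state, without advancing time (a new reading comes with each control period).
- imaging.read_camera(name): name is "side" or "top" or "wrist"; returns (picture, depth): 400x640x3 uint8, blue, green, red; 400x640 float32, m along the optical axis (not along the pixel's ray), 0 where there is no reading.
- imaging.get_calibration(name): a dict with "fovy" (degrees; the focal length in pixels is half the picture's height over the tangent of half this angle, whatever the lens; pixels are square), "cx", "cy" (the principal point, pixels), "R" (3x3) and "t" (3): a world point X has camera coordinates R X + t. Camera axes: x right, y down, z forward; pixel columns grow to the right and rows downward; lengths in m; the calibration is good to about 2 mm. A picture is of the moment at which its call begins: read the wrist's pose just before it. get_calibration takes no time and is no camera call; for the wrist camera it gives the pose at the moment of the call.
- ctrl.sign_off(): hands the job in; it is judged then, once.
The state is a dict: "time": time; "qpos": joint angles; "dq": joint speeds; "joint_efforts": joint torques, N m; "eef_pos": TCP position; "tcp_rot": TCP orientation; "contact_force": force on the tool from outside, world axes, zero at the start; "wrist_torque": the same for the moment, N m; "opening": opening from 0.0 (shut) to 1.0 (fully open); "finger_force": force on a finger pad.
Only numpy, scipy, OpenCV 4.12 (cv2) and the standard library are available. Lean on these libraries where they do the work, as an engineer would, in place of code of your own. Each camera call takes 0.05 s, during which the arm holds its last target. There are 200 camera calls.

## Working session

There is one attempt and no reset: what is moved stays moved. The work goes in short steps, Python scripts to look and compute and a shell command to move; the robot and the scene stay as the last step left them, time stands still between calls to the robot, and variables do not carry over. Pictures are saved under pics/ and viewed, at most 10 in all, crops included, and the job is handed in when it is done.

```bash
mkdir -p pics; cat > h.py <<'E'
import numpy as np, cv2
from plant import ctrl, imaging
def cam(n):
    c=imaging.get_calibration(n); im,d=imaging.read_camera(n); return c,im,d
def f(c): return 200/np.tan(np.radians(c["fovy"])/2)
def pts(c,d):
    v,u=np.mgrid[0:400,0:640]; k=f(c)
    P=np.stack([(u-c["cx"])/k*d,(v-c["cy"])/k*d,d],-1)
    return (P-np.array(c["t"]))@np.array(c["R"])
E
python3 - <<'E'
from h import *
for n in("top","side"):
    c,im,d=cam(n); cv2.imwrite(f"pics/{n}0.png",im); np.savez(f"{n}0.npz",im=im,P=pts(c,d),d=d)
    print(n,f(c),c)
s=ctrl.get_state();print(s)
E
```

```text
top 508.7964007480943 {'fovy': 42.91804489747676, 'cx': 322.0854757874594, 'cy': 196.40482362215903, 'R': array([[ 0.0051633 , -0.99969174,  0.02428518],
       [-0.99358668, -0.00787195, -0.11279866],
       [ 0.11295506, -0.02354702, -0.99332104]]), 't': array([-0.03698802,  0.51943878,  1.37682579])}
side 507.7626713041796 {'fovy': 42.99745332069869, 'cx': 314.1180178389303, 'cy': 198.82636703858853, 'R': array([[ 0.96911453, -0.24639534,  0.01031313],
       [-0.14661899, -0.60929444, -0.77927091],
       [ 0.19829246,  0.75369066, -0.62660234]]), 't': array([-0.51806021,  0.14764763,  1.3887565 ])}
{'time': 0.1, 'qpos': array([ 1.14595572e+00,  2.87112059e-01,  1.57805574e+00,  6.04581205e-05,
        1.27860834e+00, -1.49995729e-01]), 'dq': array([ 0.00041925, -0.0025554 , -0.00276253,  0.00085494,  0.00205513,
       -0.00115788]), 'joint_efforts': array([ 8.16203155e-04, -4.07298768e+01, -2.93698239e+01, -1.67949206e-04,
        3.49387999e-03,  1.53215296e-05]), 'eef_pos': array([0.18291438, 0.64915891, 0.24904852]), 'tcp_rot': array([ 1.36998886e-01,  9.90570599e-01, -1.03875318e-03, -3.37234927e-04]), 'contact_force': array([-0.13412893,  0.35435233,  0.35789619]), 'wrist_torque': array([-0.00821643,  0.00150959,  0.01323273]), 'finger_force': 0.0, 'opening': 0.997038261683933}
```

View pics/top0.png

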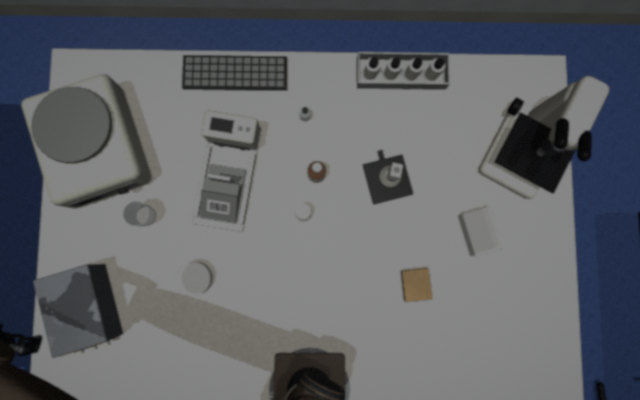

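View pics/side0.png

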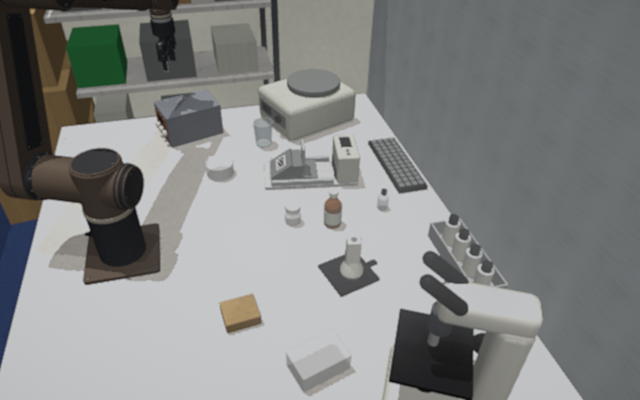

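```bash
python3 - <<'E'
from h import *
T=np.load("top0.npz");S=np.load("side0.npz")
a=cv2.resize(T["im"][95:240,180:270],None,fx=4,fy=4,interpolation=cv2.INTER_CUBIC)
b=cv2.resize(T["im"][140:213,355:420],None,fx=5,fy=5,interpolation=cv2.INTER_CUBIC)
c=cv2.resize(S["im"][130:195,260:365],None,fx=4,fy=4,interpolation=cv2.INTER_CUBIC)
W=np.zeros((600,800,3),np.uint8);W[:580,:360]=a;W[:365,365:690]=b;W[370-0:600,365:785]=c[:230]
W=np.clip(W.astype(int)*1.6,0,255).astype(np.uint8);cv2.imwrite("pics/crop.png",W)
P=T["P"]
np.set_printoptions(precision=3,suppress=True,linewidth=200)
print("z along analyser cols 224 rows 100-235");
for r in range(104,236,3): print(r,P[r,224 - 0 if r<190 else 219],end=' ; ')
for n,Q in(("top",P),("side",S["P"])):
    for nm,z0,z1,x0,x1,y0,y1 in(("handle",.122,.135,.45,.75,-.3,-.05),("tab",.113,.13,.4,.68,.1,.4),("hous",.103,.125,.6,.8,.1,.4),("bench",-.01,.01,.3,.4,-.1,.1),("dock",.006,.014,.45,.75,-.3,-.05)):
        m=(Q[...,2]>z0)&(Q[...,2]<z1)&(Q[...,0]>x0)&(Q[...,0]<x1)&(Q[...,1]>y0)&(Q[...,1]<y1)
        q=Q[m]
        if len(q)>3: print("\n",n,nm,len(q),q.mean(0),q.min(0),q.max(0),cv2.minAreaRect((q[:,:2]*1000).astype(np.float32)),end='')
E
```

```text
z along analyser cols 224 rows 100-235
104 [ 0.788  0.249 -0.001] ; 107 [0.777 0.247 0.008] ; 110 [ 0.77   0.248 -0.   ] ; 113 [0.731 0.229 0.109] ; 116 [0.721 0.228 0.113] ; 119 [0.714 0.228 0.109] ; 122 [0.705 0.227 0.114] ; 125 [0.697 0.227 0.113] ; 128 [0.69  0.228 0.11 ] ; 131 [0.681 0.227 0.111] ; 134 [0.673 0.227 0.112] ; 137 [0.666 0.227 0.109] ; 140 [0.662 0.23  0.09 ] ; 143 [0.663 0.237 0.048] ; 146 [0.66  0.242 0.022] ; 149 [0.655 0.244 0.009] ; 152 [0.646 0.243 0.01 ] ; 155 [0.636 0.242 0.016] ; 158 [0.629 0.243 0.009] ; 161 [0.62  0.242 0.01 ] ; 164 [0.611 0.242 0.014] ; 167 [0.601 0.24  0.024] ; 170 [0.592 0.239 0.026] ; 173 [0.583 0.239 0.026] ; 176 [0.56  0.222 0.123] ; 179 [0.553 0.222 0.121] ; 182 [0.553 0.232 0.063] ; 185 [0.543 0.23  0.073] ; 188 [0.535 0.23  0.074] ; 191 [0.527 0.243 0.074] ; 194 [0.518 0.242 0.078] ; 197 [0.511 0.242 0.073] ; 200 [0.504 0.244 0.064] ; 203 [0.496 0.244 0.063] ; 206 [0.488 0.244 0.057] ; 209 [0.481 0.245 0.052] ; 212 [0.473 0.245 0.049] ; 215 [0.465 0.246 0.043] ; 218 [0.458 0.248 0.033] ; 221 [0.451 0.251 0.014] ; 224 [0.442 0.25
[... 1199 characters left out ...]
29 0.119] [0.548 0.149 0.113] [0.68  0.27  0.126] ((613.6376342773438, 209.3589630126953), (131.68817138671875, 121.04598236083984), 0.3472432792186737)
 side hous 536 [0.691 0.209 0.11 ] [0.651 0.139 0.103] [0.737 0.286 0.119] ((693.4325561523438, 214.85728454589844), (145.26954650878906, 70.19049072265625), 81.51919555664062)
 side bench 1663 [ 0.35  -0.005 -0.   ] [ 0.3   -0.1   -0.009] [0.4   0.1   0.006] ((349.95233154296875, -0.03302001953125), (199.81942749023438, 99.8336181640625), 89.98657989501953)
 side dock 1031 [ 0.565 -0.229  0.009] [ 0.5   -0.3    0.006] [ 0.734 -0.058  0.014] ((611.2721557617188, -172.5787353515625), (220.0610809326172, 237.0843505859375), 10.406517028808594)
```

View pics/crop.png

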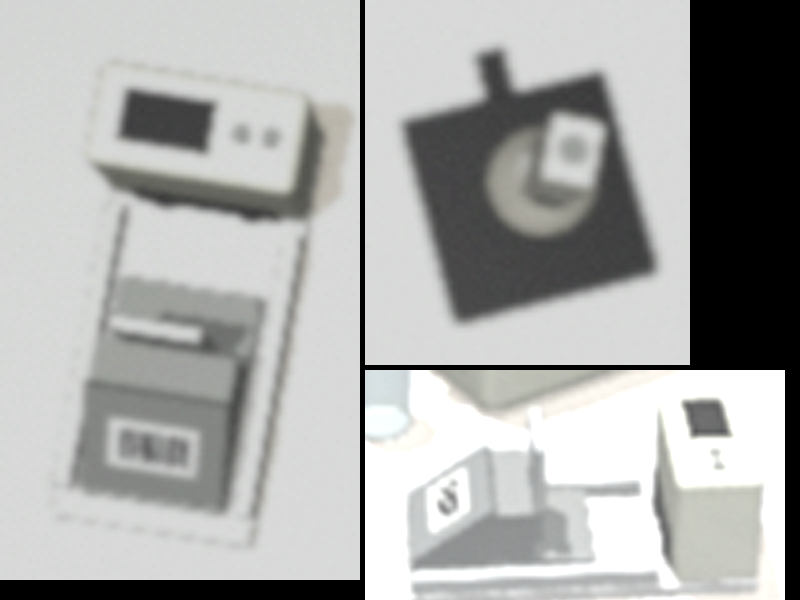

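The analyser sits at yaw about -8.3°, with its housing front at roughly (0.659, 0.219). The carriage is about 54 mm short of home. In the crop, the tab is at (157, 328) and the label at (152, 447). The reader handle is at (0.579, -0.224), yaw about -11°. I'll move to just in front of the tab.

```bash
python3 -m handwheel '[0.148,-0.182,0,0,0,0.027,0.148,-0.182,0,0,0,0.027,0.148,-0.182,0,0,0,0.027,0.148,-0.182,0,0,0,0,0.148,-0.182,0,0,0,0]' 0 60
python3 -m handwheel '[0.148,-0.182,0,0,0,0,0.148,-0.182,0,0,0,0,0.148,-0.182,0,0,0,0,0.148,-0.182,0,0,0,0,0.148,-0.182,0,0,0,0]'
python3 -m handwheel '[0.148,-0.182,0,0,0,0,0.148,-0.182,0,0,0,0,0.148,-0.182,0,0,0,0,0.148,-0.182,0,0,0,0,0.148,-0.182,0,0,0,0]'
python3 -m handwheel '[0,0,0,0,0,0,0,0,0,0,0,0]'
python3 - <<'E'
from h import *
T=np.load("top0.npz");S=np.load("side0.npz")
np.set_printoptions(precision=4,suppress=True)
a=np.radians(-8.35);R=np.array([[np.cos(a),-np.sin(a)],[np.sin(a),np.cos(a)]]);o=np.array([.56,.2338])
for n,Q in(("top",T["P"]),("side",S["P"])):
    A=Q.copy();A[...,:2]=(Q[...,:2]-o)@R
    m=(A[...,2]>.112)&(A[...,2]<.13)&(abs(A[...,0])<.08)&(abs(A[...,1])<.06);q=A[m]
    print(n,"tab",len(q),q.mean(0),np.percentile(q,[5,50,95],axis=0))
    m=(A[...,2]>.035)&(A[...,2]<.066)&(A[...,0]>-.12)&(A[...,0]<-.05)&(abs(A[...,1])<.04);q=A[m]
    c=q.mean(0);print(" slope",len(q),c,np.linalg.svd(q-c,full_matrices=False)[2][2])
    # label white pixels on slope
    g=T["im"].max(2) if n=="top" else S["im"].max(2)
    w=m&(g>(140 if n=="top" else 170));print(" white",w.sum(),A[w].mean(0),A[w].min(0),A[w].max(0), np.percentile(g[m],[5,50,95]))
    m=(A[...,2]>.0695)&(A[...,2]<.0755)&(A[...,0]>-.06)&(A[...,0]<.0)&(abs(A[...,1])<.06);q=A[m];print(" level",q.mean(0),q.min(0),q.max(0))
E
```

```text
time: 0.52
eef_pos: [0.2946, 0.5116, 0.2496]
tcp_rot: [0.073, 0.997, -0.0, -0.0]
contact_force: [1.1, 1.7, -0.7]
opening: 0.299
finger_force: 0.0
time: 0.93
eef_pos: [0.4056, 0.3751, 0.2499]
tcp_rot: [0.074, 0.997, -0.0, -0.0]
contact_force: [-0.2, -0.1, 0.2]
opening: 0.005
finger_force: 0.0
time: 1.35
eef_pos: [0.5167, 0.2386, 0.2499]
tcp_rot: [0.074, 0.997, -0.0, -0.0]
contact_force: [-0.4, 0.2, 0.3]
opening: -0.001
finger_force: 0.0
time: 1.52
eef_pos: [0.5167, 0.2387, 0.2497]
tcp_rot: [0.075, 0.997, -0.0, -0.001]
contact_force: [-0.0, -0.3, 0.1]
opening: -0.0
finger_force: 0.0
top tab 95 [-0.0025  0.0011  0.1206] [[-0.0069 -0.0248  0.1155]
 [-0.0025  0.0013  0.1208]
 [ 0.0021  0.0271  0.1251]]
 slope 486 [-0.08   -0.0001  0.0513] [-0.5638  0.0022  0.8259]<stdin>:13: RuntimeWarning: Mean of empty slice.
  ret = um.true_divide(
Traceback (most recent call last):
ValueError: zero-size array to reduction operation minimum which has no identity
```

```bash
python3 -m handwheel '[0,0,-0.235,0,0,0,0,0,-0.235,0,0,0,0,0,-0.235,0,0,0,0,0,-0.235,0,0,0,0,0,0,0,0,0]'
python3 -m handwheel '[0.033,-0.005,0,0,0,0,0.033,-0.005,0,0,0,0,0.033,-0.005,0,0,0,0,0.026,-0.004,0,0,0,0,0.02,-0.003,0,0,0,0]'
python3 -m handwheel '[0.02,-0.003,0,0,0,0,0.02,-0.003,0,0,0,0,0.02,-0.003,0,0,0,0,0.02,-0.003,0,0,0,0,0.02,-0.003,0,0,0,0]'
```

```text
time: 1.93
eef_pos: [0.5094, 0.2398, 0.101]
tcp_rot: [0.073, 0.997, -0.003, -0.008]
contact_force: [-2.5, -0.6, -1.5]
opening: -0.001
finger_force: 0.0
time: 2.35
eef_pos: [0.54, 0.2372, 0.1119]
tcp_rot: [0.074, 0.997, 0.001, 0.002]
contact_force: [0.7, 0.6, -0.6]
opening: 0.001
finger_force: 0.0
time: 2.77
eef_pos: [0.5527, 0.2346, 0.1092]
tcp_rot: [0.074, 0.997, -0.0, -0.001]
contact_force: [-2.6, -0.9, 1.1]
opening: 0.001
finger_force: 1.3
```

```bash
python3 -m handwheel '[0.02,-0.003,0,0,0,0,0.02,-0.003,0,0,0,0,0.02,-0.003,0,0,0,0,0.02,-0.003,0,0,0,0,0.02,-0.003,0,0,0,0]'
python3 -m handwheel '[0.02,-0.003,0,0,0,0,0.02,-0.003,0,0,0,0,0.02,-0.003,0,0,0,0,0.015,-0.002,0,0,0,0,0.01,-0.0015,0,0,0,0]'
python3 -m handwheel '[0.007,-0.001,0,0,0,0,0.007,-0.001,0,0,0,0,0.007,-0.001,0,0,0,0]'
```

```text
time: 3.18
eef_pos: [0.5681, 0.2322, 0.1092]
tcp_rot: [0.074, 0.997, -0.0, -0.0]
contact_force: [-3.6, -0.2, 2.2]
opening: -0.001
finger_force: 1.3
time: 3.6
eef_pos: [0.5808, 0.2303, 0.1091]
tcp_rot: [0.074, 0.997, -0.0, -0.0]
contact_force: [-3.2, -0.7, 1.8]
opening: 0.002
finger_force: 1.3
time: 3.85
eef_pos: [0.5837, 0.2299, 0.1091]
tcp_rot: [0.074, 0.997, -0.0, -0.0]
contact_force: [-3.5, -0.7, 0.3]
opening: -0.002
finger_force: 1.3
```

Expect the stop near x ≈ 0.593. I'll creep at about 1 mm per row, checking the force after each short call.

```bash
python3 -m handwheel '[0.007,-0.001,0,0,0,0,0.007,-0.001,0,0,0,0,0.007,-0.001,0,0,0,0,0.007,-0.001,0,0,0,0]'
python3 -m handwheel '[0.006,-0.001,0,0,0,0,0.006,-0.001,0,0,0,0]'
```

```text
time: 4.18
eef_pos: [0.5879, 0.2294, 0.1092]
tcp_rot: [0.074, 0.997, -0.0, -0.0]
contact_force: [-2.8, -1.9, -0.3]
opening: 0.002
finger_force: 1.3
time: 4.35
eef_pos: [0.5898, 0.229, 0.1092]
tcp_rot: [0.074, 0.997, -0.0, -0.0]
contact_force: [-2.8, -1.2, 0.5]
opening: 0.002
finger_force: 1.3
```

```bash
python3 -m handwheel '[0.006,-0.001,0,0,0,0,0.006,-0.001,0,0,0,0]'
```

```text
time: 4.52
eef_pos: [0.5915, 0.2288, 0.1092]
tcp_rot: [0.074, 0.997, -0.0, -0.0]
contact_force: [-2.5, -2.1, -0.8]
opening: -0.002
finger_force: 1.3
```

```bash
python3 -m handwheel '[0.006,-0.001,0,0,0,0,0.006,-0.001,0,0,0,0]'
```

```text
time: 4.68
eef_pos: [0.5934, 0.2285, 0.1092]
tcp_rot: [0.074, 0.997, -0.0, -0.0]
contact_force: [-2.4, -1.4, -0.8]
opening: 0.001
finger_force: 1.3
```

```bash
python3 -m handwheel '[0.006,-0.001,0,0,0,0,0.006,-0.001,0,0,0,0]'
```

```text
time: 4.85
eef_pos: [0.5951, 0.2282, 0.1091]
tcp_rot: [0.074, 0.997, -0.0, -0.0]
contact_force: [-2.5, -1.6, -0.9]
opening: 0.004
finger_force: 1.3
```

```bash
python3 -m handwheel '[0.006,-0.001,0,0,0,0]'
```

```text
time: 4.93
eef_pos: [0.596, 0.2281, 0.1091]
tcp_rot: [0.074, 0.997, -0.0, -0.0]
contact_force: [-2.6, -1.7, -0.4]
opening: 0.001
finger_force: 1.3
```

```bash
python3 -m handwheel '[0.006,-0.001,0,0,0,0,0.006,-0.001,0,0,0,0]'
```

```text
time: 5.1
eef_pos: [0.5962, 0.228, 0.1091]
tcp_rot: [0.074, 0.997, -0.0, -0.003]
contact_force: [-10.4, -0.9, 4.1]
opening: 0.001
finger_force: 5.0
```

```bash
python3 -m handwheel '[0.006,-0.001,0,0,0,0]'
```

```text
time: 5.18
eef_pos: [0.5962, 0.228, 0.1091]
tcp_rot: [0.074, 0.997, -0.0, -0.004]
contact_force: [-12.8, -0.1, 6.1]
opening: -0.0
finger_force: 6.4
```

```bash
python3 -m handwheel '[0.006,-0.001,0,0,0,0]'
```

```text
time: 5.27
eef_pos: [0.5962, 0.228, 0.1091]
tcp_rot: [0.074, 0.997, -0.0, -0.005]
contact_force: [-15.4, -1.0, 7.6]
opening: -0.002
finger_force: 7.8
```

```bash
python3 -m handwheel '[0.006,-0.001,0,0,0,0]'
```

```text
time: 5.35
eef_pos: [0.5963, 0.228, 0.1092]
tcp_rot: [0.074, 0.997, -0.001, -0.007]
contact_force: [-18.7, -0.9, 9.6]
opening: 0.002
finger_force: 9.1
```

```bash
python3 -m handwheel '[-0.05,0.007,0,0,0,0,-0.06,0.008,0,0,0,0,0,0,0.2,0,0,0,0,0,0.25,0,0,0,0,0,0.25,0,0,0]'
python3 -m handwheel '[0,0,0.25,0,0,0,0,-0.2,0,0,0,-0.014,0,-0.2,0,0,0,-0.014,0,-0.2,0,0,0,0,0,-0.2,0,0,0,0]'
python3 -m handwheel '[0,-0.2,0,0,0,0,0,-0.2,0,0,0,0,0,-0.2,0,0,0,0,0,-0.2,0,0,0,0,0,-0.2,0,0,0,0]' 1
python3 -m handwheel '[0,-0.2,0,0,0,0,0,-0.2,0,0,0,0,0,-0.2,0,0,0,0,0,-0.2,0,0,0,0,0,-0.2,0,0,0,0]'
python3 -m handwheel '[0,-0.15,0,0,0,0,0,0,0,0,0,0,0,0,0,0,0,0]'
cat > m.py <<'E'
from h import *
np.set_printoptions(precision=4,suppress=True)
a=np.radians(-8.35);R=np.array([[np.cos(a),-np.sin(a)],[np.sin(a),np.cos(a)]]);o=np.array([.56,.2338])
for n in("top","side"):
    c,im,d=cam(n);cv2.imwrite(f"pics/{n}1.png",im);P=pts(c,d);A=P.copy();A[...,:2]=(P[...,:2]-o)@R;g=im.max(2)
    m=(A[...,2]>.112)&(A[...,2]<.13)&(abs(A[...,0])<.08)&(abs(A[...,1])<.06);q=A[m]
    if len(q):print(n,"tab",len(q),q.mean(0))
    m=(A[...,2]>.028)&(A[...,2]<.066)&(A[...,0]>-.07)&(A[...,0]<.012)&(abs(A[...,1])<.045)
    m=cv2.erode(m.astype(np.uint8),np.ones((3,3)))>0;q=A[m];cc=q.mean(0)
    print(" slope",len(q),cc,np.linalg.svd(q-cc,full_matrices=False)[2][2],np.percentile(g[m],[5,50,80,95]))
    t=cv2.threshold(g[m].reshape(-1,1),0,255,cv2.THRESH_OTSU)[0]
    w=(m&(g>t)).astype(np.uint8);k=max(cv2.findContours(w,cv2.RETR_EXTERNAL,2)[0],key=cv2.contourArea)
    (u,v),sz,an=cv2.minAreaRect(k);print(" label px",u,v,sz,an,t)
    ray=np.array(c["R"]).T@np.array([(u-c["cx"])/f(c),(v-c["cy"])/f(c),1]);C=-np.array(c["R"]).T@np.array(c["t"])
    nrm=np.array([-np.sin(np.radians(35))*np.cos(a),-np.sin(np.radians(35))*np.sin(a),np.cos(np.radians(35))])
    p0=P[m].mean(0);L=C+ray*(nrm@(p0-C))/(nrm@ray);print(" label world",L,"analyser",(L[:2]-o)@R)
    m=(P[...,2]>.122)&(P[...,2]<.135)&(abs(P[...,0]-.58)<.05)&(abs(P[...,1]+.224)<.04);q=P[m]
    if len(q)>3:print(" handle",len(q),q.mean(0))
print(ctrl.get_state()["eef_pos"],ctrl.get_state()["tcp_rot"])
E
python3 m.py
```

```text
time: 5.77
eef_pos: [0.5839, 0.2298, 0.2149]
tcp_rot: [0.074, 0.997, 0.0, 0.0]
contact_force: [0.5, -0.3, 0.7]
opening: -0.0
finger_force: 0.0
time: 6.18
eef_pos: [0.5848, 0.1088, 0.2532]
tcp_rot: [0.095, 0.995, 0.0, 0.003]
contact_force: [-0.5, -0.2, 0.5]
opening: -0.003
finger_force: 0.0
time: 6.6
eef_pos: [0.5848, -0.0419, 0.2529]
tcp_rot: [0.096, 0.995, -0.0, 0.002]
contact_force: [0.1, -0.1, 0.3]
opening: 0.708
finger_force: 0.0
time: 7.02
eef_pos: [0.5847, -0.1921, 0.2528]
tcp_rot: [0.096, 0.995, -0.001, 0.002]
contact_force: [0.7, -0.1, -0.5]
opening: 1.002
finger_force: 0.0
time: 7.27
eef_pos: [0.5845, -0.2141, 0.2524]
tcp_rot: [0.097, 0.995, -0.0, 0.001]
contact_force: [-0.5, 0.9, -0.4]
opening: 0.998
finger_force: 0.0
top tab 98 [ 0.0508 -0.      0.1199]
 slope 438 [-0.032  -0.0015  0.0473] [ 0.6104 -0.0057 -0.7921] [ 89.  96. 117. 132.]
 label px 221.2689666748047 189.04034423828125 (22.893877029418945, 9.493788719177246) 8.530765533447266 110.0
 label world [0.5351 0.2406 0.0518] analyser [-0.0256  0.0031]
side tab 39 [ 0.0494 -0.0028  0.1201]
 slope 163 [-0.0317 -0.0031  0.0487] [ 0.6039 -0.0003 -0.7971] [117.1 149.  176.  193.7]
 label px 296.0846252441406 163.67694091796875 (10.294883728027344, 9.426640510559082) 82.87498474121094 157.0
 label world [0.5332 0.2329 0.0525] analyser [-0.0264 -0.0048]
 handle 120 [ 0.5775 -0.224   0.1261]
[ 0.5844 -0.2123  0.2522] [ 0.0954  0.9954 -0.      0.0008]
```

```bash
python3 -m handwheel '[-0.04,-0.078,-0.1,0,0,0,0,0,-0.2,0,0,0,0,0,-0.2,0,0,0,0,0,-0.2,0,0,0,0,0,-0.15,0,0,0]'
python3 -m handwheel '[0,0,-0.1,0,0,0,0,0,-0.05,0,0,0,0,0,-0.03,0,0,0,0,0,0,0,0,0,0,0,0,0,0,0]'
python3 - <<'E'
from h import *
np.set_printoptions(precision=4,suppress=True)
W=np.zeros((600,800,3),np.uint8)
for i,(n,r0,c0) in enumerate((("top",160,185),("side",135,260))):
    im=cv2.imread(f"pics/{n}1.png")[r0:r0+60,c0:c0+70];W[:480,i*400:i*400+390]=cv2.resize(im,(390,480)) if 0 else cv2.resize(im,None,fx=5.5,fy=8)[:480,:390][:, :390] if 0 else cv2.resize(im,(390,334),interpolation=cv2.INTER_CUBIC)[:334] if 0 else np.pad(cv2.resize(im,(390,334),interpolation=cv2.INTER_CUBIC),((0,146),(0,0),(0,0)))
c,im,d=cam("wrist");W[350:600,200:600]=cv2.resize(im,(400,250))
cv2.imwrite("pics/c2.png",np.clip(W*1.3,0,255).astype(np.uint8))
print(ctrl.get_state()["eef_pos"])
E
```

```text
time: 7.78
eef_pos: [0.5776, -0.2224, 0.122]
tcp_rot: [0.095, 0.996, 0.0, -0.001]
contact_force: [-0.6, -0.5, 0.2]
opening: 1.001
finger_force: 0.0
time: 8.2
eef_pos: [0.579, -0.2245, 0.0986]
tcp_rot: [0.095, 0.995, -0.0, 0.001]
contact_force: [0.6, 0.8, 0.2]
opening: 0.998
finger_force: 0.0
[ 0.5792 -0.2248  0.0991]
```

View pics/c2.png

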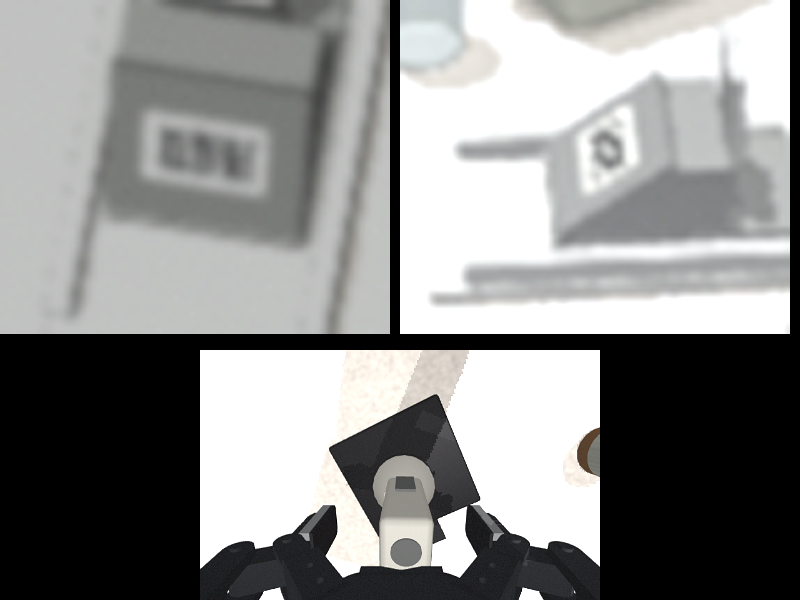

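The picture shows the label centred near crop (205,154) in the top view and (608,149) in the side view. The reader handle sits centred between the open jaws. I'll close on it and triangulate the label.

```bash
python3 -m handwheel '[0,0,0,0,0,0,0,0,0,0,0,0,0,0,0,0,0,0,0,0,0,0,0,0,0,0,0,0,0,0]' 0 70
python3 -m handwheel '[0,0,0,0,0,0,0,0,0,0,0,0,0,0,0,0,0,0]'
python3 - <<'E'
from h import *
np.set_printoptions(precision=4,suppress=True)
a=np.radians(-8.35);R=np.array([[np.cos(a),-np.sin(a)],[np.sin(a),np.cos(a)]]);o=np.array([.56,.2338])
A=[];B=[];t=np.radians(35);n=np.array([-np.sin(t)*np.cos(a),-np.sin(t)*np.sin(a),np.cos(t)])
p=np.array([*(o+R@[.011,0]),.072])
for nm,u,v in(("top",221.3,187.2),("side",296.9,161.3)):
    c=imaging.get_calibration(nm);Rc=np.array(c["R"]);C=-Rc.T@np.array(c["t"]);r=Rc.T@[(u-c["cx"])/f(c),(v-c["cy"])/f(c),1];r/=np.linalg.norm(r)
    M=np.eye(3)-np.outer(r,r);A.append(M);B.append(M@C);L=C+r*(n@(p-C))/(n@r);print(nm,L,(L[:2]-o)@R)
X=np.linalg.lstsq(np.vstack(A),np.hstack(B),rcond=None)[0];print("tri",X,(X[:2]-o)@R)
E
```

```text
time: 8.67
eef_pos: [0.5782, -0.2245, 0.0976]
tcp_rot: [0.096, 0.995, 0.0, 0.0]
contact_force: [0.6, 4.1, 1.6]
opening: 0.321
finger_force: 71.0
time: 8.92
eef_pos: [0.5782, -0.2245, 0.0976]
tcp_rot: [0.096, 0.995, 0.0, 0.0]
contact_force: [0.7, 0.8, 2.4]
opening: 0.32
finger_force: 71.1
top [0.5404 0.241  0.05  ] [-0.0204  0.0042]
side [0.5399 0.2508 0.0487] [-0.0223  0.0139]
tri [0.5386 0.24   0.0563] [-0.0221  0.003 ]
```

```bash
python3 -m handwheel '[0,0,0.05,0,0,0,0,0,0.12,0,0,0,0,0,0.18,0,0,0,0,0,0.2,0,0,0,0,0,0.2,0,0,0]'
python3 -m handwheel '[0,0,0.2,0,0,0,0,0,0.13,0,0,0,0,0,0.07,0,0,0,0,0,0,0,0,0]'
python3 -m handwheel '[-0.02,0.08,0,0,0,0,-0.04,0.158,0,0,0,0,-0.04,0.158,0,0,0,0,-0.04,0.158,0,0,0,0,-0.04,0.158,0,0,0,0]'
python3 -m handwheel '[-0.04,0.158,0,0,0,0,-0.04,0.158,0,0,0,0,-0.04,0.158,0,0,0,0,-0.04,0.158,0,0,0,0,-0.04,0.158,0,0,0,0]'
python3 -m handwheel '[-0.04,0.158,0,-0.00565,-0.0385,0,-0.04,0.158,0,-0.00565,-0.0385,0,-0.04,0.158,0,-0.00565,-0.0385,0,-0.04,0.158,0,-0.00565,-0.0385,0,-0.04,0.158,0,-0.00565,-0.0385,0]'
python3 -m handwheel '[-0.04,0.158,0,-0.00565,-0.0385,0,-0.04,0.158,0,-0.00565,-0.0385,0,-0.04,0.158,0,-0.00565,-0.0385,0,-0.04,0.158,0,-0.00565,-0.0385,0,-0.04,0.158,0,-0.00565,-0.0385,0]'
python3 -m handwheel '[-0.02,0.08,0,0,0,0,0,0,0,0,0,0,0,0,0,0,0,0,0,0,0,0,0,0]'
```

```text
time: 9.33
eef_pos: [0.577, -0.2243, 0.2095]
tcp_rot: [0.096, 0.995, 0.0, -0.002]
contact_force: [1.2, -0.7, -1.5]
opening: 0.32
finger_force: 70.3
time: 9.67
eef_pos: [0.5789, -0.2252, 0.2728]
tcp_rot: [0.096, 0.995, -0.001, 0.002]
contact_force: [0.4, -0.1, -3.3]
opening: 0.319
finger_force: 70.5
time: 10.08
eef_pos: [0.549, -0.1156, 0.2661]
tcp_rot: [0.096, 0.995, 0.001, -0.003]
contact_force: [0.6, 0.4, -2.7]
opening: 0.317
finger_force: 70.4
time: 10.5
eef_pos: [0.5187, 0.0028, 0.2664]
tcp_rot: [0.096, 0.995, 0.0, -0.003]
contact_force: [0.3, -0.2, -2.2]
opening: 0.316
finger_force: 70.4
time: 10.92
eef_pos: [0.4884, 0.1206, 0.2662]
tcp_rot: [0.095, 0.984, -0.008, 0.15]
contact_force: [0.5, -0.1, -3.2]
opening: 0.316
finger_force: 70.5
time: 11.33
eef_pos: [0.4582, 0.2384, 0.266]
tcp_rot: [0.091, 0.95, -0.016, 0.299]
contact_force: [0.9, -0.2, -3.0]
opening: 0.324
finger_force: 70.5
time: 11.67
eef_pos: [0.4571, 0.2491, 0.2677]
tcp_rot: [0.091, 0.95, -0.016, 0.299]
contact_force: [-0.1, -0.2, -3.3]
opening: 0.321
finger_force: 70.9
```

```bash
python3 -m handwheel '[0.011,0.004,-0.08,0,0,0,0,0,-0.15,0,0,0,0,0,-0.15,0,0,0,0,0,-0.08,0,0,0,0,0,-0.04,0,0,0]'
python3 -m handwheel '[0,0,0,0,0,0,0,0,0,0,0,0]'
python3 - <<'E'
from h import *
np.set_printoptions(precision=4,suppress=True)
from scipy.spatial.transform import Rotation as Ro
s=ctrl.get_state();Rm=Ro.from_quat(s["tcp_rot"]).as_matrix();tz=Rm[:,2];nose=s["eef_pos"]+.0876*tz
print(s["eef_pos"],tz,nose)
L=np.array([.5369,.2382,.049]);print("to label: along",(L-nose)@tz,"lateral",(L-nose)-tz*((L-nose)@tz))
W=np.zeros((600,800,3),np.uint8)
c,im,d=cam("side");W[:400,:400]=cv2.resize(im[110:210,240:340],(400,400),interpolation=cv2.INTER_CUBIC)
P=pts(c,d)
c,im,d=cam("top");W[:400,400:]=cv2.resize(im[140:240,175:275],(400,400),interpolation=cv2.INTER_CUBIC)
c,im,d=cam("wrist");W[400:,240:560]=cv2.resize(im,(320,200))
cv2.imwrite("pics/aim.png",np.clip(W*1.1,0,255).astype(np.uint8))
E
```

```text
time: 12.08
eef_pos: [0.4585, 0.2487, 0.191]
tcp_rot: [0.092, 0.95, -0.017, 0.298]
contact_force: [0.1, -1.0, -2.9]
opening: 0.322
finger_force: 70.6
time: 12.25
eef_pos: [0.4603, 0.2501, 0.1952]
tcp_rot: [0.091, 0.949, -0.015, 0.301]
contact_force: [-0.2, 0.1, -2.2]
opening: 0.318
finger_force: 70.6
[0.4603 0.2501 0.1952] [ 0.5682 -0.0835 -0.8186] [0.5101 0.2428 0.1235]
to label: along 0.07662311476509359 lateral [-0.0167  0.0018 -0.0118]
```

View pics/aim.png

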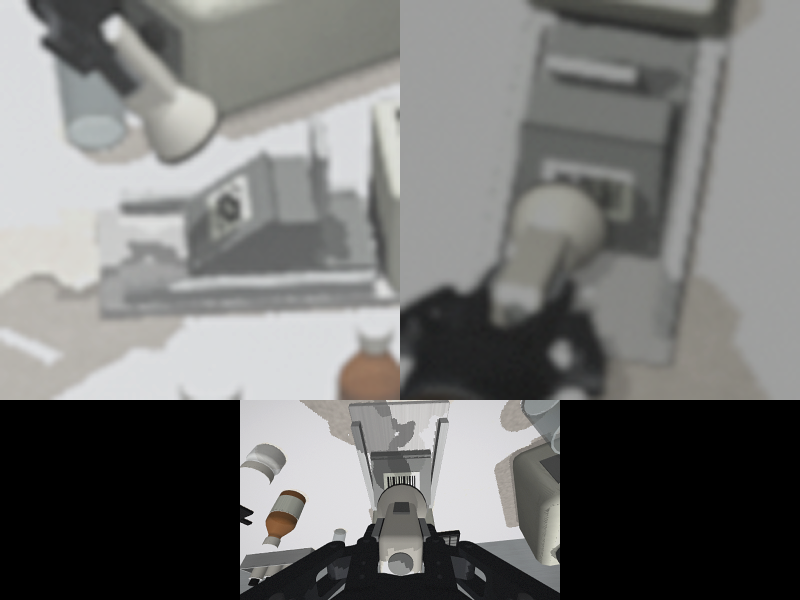

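```bash
python3 - <<'E'
from h import *
np.set_printoptions(precision=4,suppress=True)
c,im,d=cam("wrist");cv2.imwrite("pics/w.png",im);P=pts(c,d)
np.savez("w.npz",P=P,R=c["R"],t=c["t"],k=[f(c),c["cx"],c["cy"]])
cv2.imwrite("pics/wc.png",cv2.resize(im[80:230,220:420],None,fx=4,fy=4,interpolation=cv2.INTER_CUBIC))
print(c["t"],[P[r,322] for r in (90,100,110,120,135,140,145,150,155)])
E
```

```text
[-0.3359 -0.3733 -0.0577] [array([0.4981, 0.2495, 0.0113]), array([0.5068, 0.2478, 0.0123]), array([0.5069, 0.2474, 0.0259]), array([0.5116, 0.2464, 0.0328]), array([0.5214, 0.2444, 0.0395]), array([0.5249, 0.2436, 0.0416]), array([0.5266, 0.2432, 0.0457]), array([0.5301, 0.2425, 0.0479]), array([0.5338, 0.2418, 0.0499])]
```

View pics/wc.png

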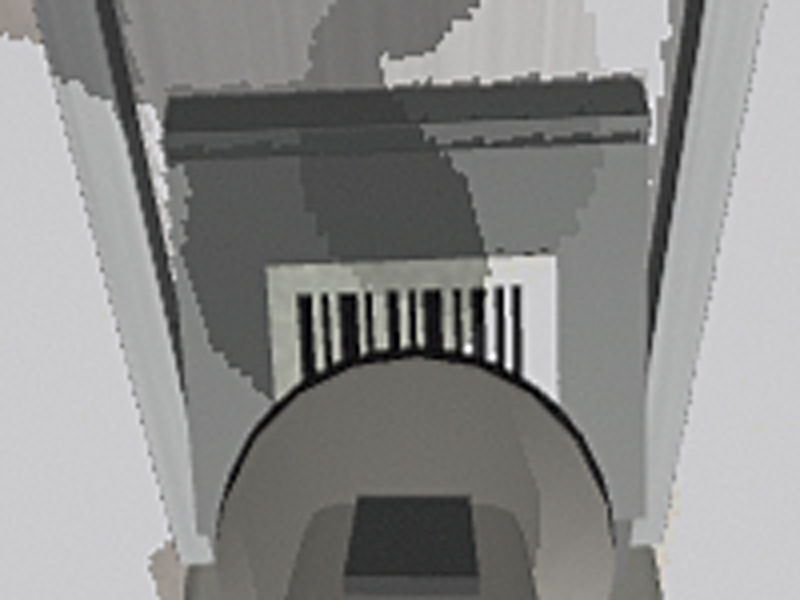

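```bash
python3 - <<'E'
from h import *
np.set_printoptions(precision=4,suppress=True)
w=np.load("w.npz");k,cx,cy=w["k"];R=w["R"];C=-R.T@w["t"]
a=np.radians(-8.35);A=np.array([[np.cos(a),-np.sin(a)],[np.sin(a),np.cos(a)]]);o=np.array([.56,.2338])
t=np.radians(35);n=np.array([-np.sin(t)*np.cos(a),-np.sin(t)*np.sin(a),np.cos(t)])
for dz in(0,.004):
  p=np.array([*(o+A@[.011,0]),.072+dz])
  for nm,u,v in(("frontL",165,155),("frontR",645,137),("labL",267,266),("labR",555,255)):
    r=R.T@[(220+u/4-.4-cx)/k,(80+v/4-.4-cy)/k,1];X=C+r*(n@(p-C))/(n@r);print(dz,nm,X,(X[:2]-o)@A)
P=w["P"][122:145,290:355].reshape(-1,3);c=P.mean(0);print("fit",c,(c[:2]-o)@A,np.linalg.svd(P-c,full_matrices=False)[2][2], "plane err",(c-p+[0,0,.004])@n)
E
```

```text
0 frontL [0.5029 0.197  0.0285] [-0.0511 -0.0447]
0 frontR [0.5181 0.2942 0.0291] [-0.0503  0.0537]
0 labL [0.5249 0.2133 0.0421] [-0.0318 -0.0254]
0 labR [0.5341 0.2729 0.0424] [-0.0313  0.0349]
0.004 frontL [0.5011 0.1979 0.0311] [-0.0531 -0.0441]
0.004 frontR [0.516  0.294  0.0317] [-0.0523  0.0532]
0.004 labL [0.5228 0.2139 0.0445] [-0.034  -0.0251]
0.004 labR [0.5319 0.2728 0.0448] [-0.0335  0.0345]
fit [0.5192 0.2448 0.0397] [-0.042   0.0049] [ 0.7479 -0.1572  0.6449] plane err 0.0038950540143680924
```

The wrist view confirms that the label is centred on the slope and lines up laterally with the nose. I'll make the final descent and hold.

```bash
python3 -m handwheel '[0.004,0.003,-0.04,0,0,0,0.004,0.002,-0.06,0,0,0,0,0,-0.06,0,0,0,0,0,-0.04,0,0,0,0,0,-0.027,0,0,0]'
python3 -m handwheel '[0,0,0,0,0,0,0,0,0,0,0,0,0,0,0,0,0,0,0,0,0,0,0,0]'
python3 - <<'E'
from h import *
from scipy.spatial.transform import Rotation as Ro
np.set_printoptions(precision=4,suppress=True)
s=ctrl.get_state();tz=Ro.from_quat(s["tcp_rot"]).as_matrix()[:,2];nose=s["eef_pos"]+.0876*tz
L=np.array([.5396,.2393,.0485]);q=L-nose;print(s["eef_pos"],tz,"along",q@tz,"lat",q-tz*(q@tz),np.degrees(np.arccos(-tz@[-.5675,.0833,.8192])))
W=np.zeros((400,800,3),np.uint8)
for i,(n,r,c0) in enumerate((("side",110,240),("top",140,175))):
    c,im,d=cam(n);W[:,400*i:400*i+400]=cv2.resize(im[r:r+100,c0:c0+100],(400,400),interpolation=cv2.INTER_CUBIC)
cv2.imwrite("pics/aim2.png",W)
E
```

```text
time: 12.87
eef_pos: [0.46, 0.2506, 0.1586]
tcp_rot: [0.091, 0.95, -0.016, 0.299]
contact_force: [-0.1, 0.1, -2.7]
opening: 0.318
finger_force: 70.8
time: 13.2
eef_pos: [0.4613, 0.2512, 0.1614]
tcp_rot: [0.091, 0.949, -0.015, 0.301]
contact_force: [-0.7, -0.5, -2.4]
opening: 0.323
finger_force: 70.7
[0.4613 0.2512 0.1614] [ 0.5686 -0.0829 -0.8184] along 0.05030159560204207 lat [-0.0001 -0.0005 -0.    ] nan<stdin>:5: RuntimeWarning: invalid value encountered in arccos
```

View pics/aim2.png

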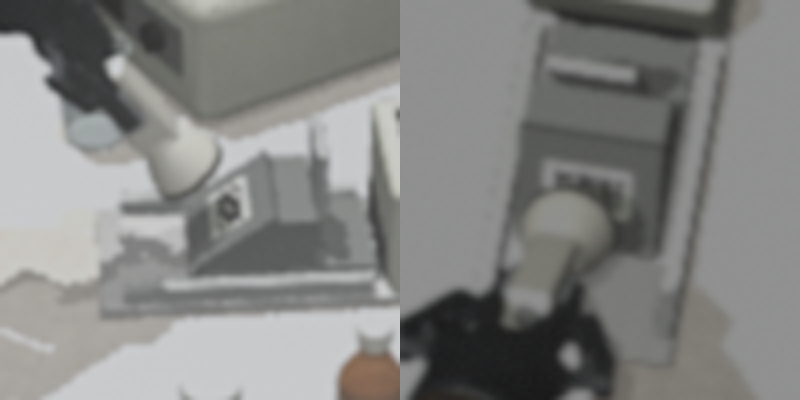

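The side view shows the nose at (192,175) facing the label at (228,208) squarely, with a clear gap. I'll hold here, then return.

```bash
Z='[0,0,0,0,0,0,0,0,0,0,0,0,0,0,0,0,0,0,0,0,0,0,0,0,0,0,0,0,0,0]'; 
python3 -m handwheel '[0,0,0,0,0,0,0,0,0,0,0,0,0,0,0,0,0,0,0,0,0,0,0,0,0,0,0,0,0,0]' | head -3
python3 -m handwheel '[0,0,0,0,0,0,0,0,0,0,0,0,0,0,0,0,0,0,0,0,0,0,0,0,0,0,0,0,0,0]' | head -3
python3 -m handwheel '[0,0,0,0,0,0,0,0,0,0,0,0,0,0,0,0,0,0,0,0,0,0,0,0,0,0,0,0,0,0]' | head -3
python3 -m handwheel '[0,0,0,0,0,0,0,0,0,0,0,0,0,0,0,0,0,0,0,0,0,0,0,0,0,0,0,0,0,0]' | head -3
python3 -m handwheel '[0,0,0.06,0,0,0,0,0,0.15,0,0,0,0,0,0.18,0,0,0,0,0,0.18,0,0,0,0,0,0.14,0,0,0]' | head -3
python3 -m handwheel '[0.02,-0.08,0,0,0,0,0.04,-0.158,0,0.00565,0.0385,0,0.04,-0.158,0,0.00565,0.0385,0,0.04,-0.158,0,0.00565,0.0385,0,0.04,-0.158,0,0.00565,0.0385,0]' | head -3
python3 -m handwheel '[0.04,-0.158,0,0.00565,0.0385,0,0.04,-0.158,0,0.00565,0.0385,0,0.04,-0.158,0,0.00565,0.0385,0,0.04,-0.158,0,0.00565,0.0385,0,0.04,-0.158,0,0.00565,0.0385,0]' | head -3
python3 -m handwheel '[0.04,-0.158,0,0.00565,0.0385,0,0.04,-0.158,0,0,0,0,0.04,-0.158,0,0,0,0,0.04,-0.158,0,0,0,0,0.04,-0.158,0,0,0,0]' | head -3
python3 -m handwheel '[0.04,-0.158,0,0,0,0,0.04,-0.158,0,0,0,0,0.04,-0.158,0,0,0,0,0.04,-0.158,0,0,0,0,0.04,-0.158,0,0,0,0]' | head -3
python3 -m handwheel '[0.01,-0.08,0,0,0,0,0,0,0,0,0,0,0,0,0,0,0,0,0,0,0,0,0,0]'
```

```text
time: 13.72
eef_pos: [0.4609, 0.251, 0.1608]
tcp_rot: [0.091, 0.949, -0.015, 0.301]
time: 14.13
eef_pos: [0.4609, 0.251, 0.1608]
tcp_rot: [0.091, 0.949, -0.015, 0.3]
time: 14.55
eef_pos: [0.4609, 0.251, 0.1608]
tcp_rot: [0.091, 0.949, -0.015, 0.301]
time: 14.97
eef_pos: [0.4609, 0.251, 0.1608]
tcp_rot: [0.091, 0.949, -0.015, 0.3]
time: 15.38
eef_pos: [0.4613, 0.2514, 0.2706]
tcp_rot: [0.091, 0.949, -0.014, 0.302]
time: 15.8
eef_pos: [0.4879, 0.1435, 0.2686]
tcp_rot: [0.093, 0.979, -0.008, 0.182]
time: 16.22
eef_pos: [0.5184, 0.0243, 0.2686]
tcp_rot: [0.095, 0.995, -0.001, 0.03]
time: 16.63
eef_pos: [0.5485, -0.0942, 0.2681]
tcp_rot: [0.095, 0.995, -0.0, 0.001]
time: 17.05
eef_pos: [0.5784, -0.2127, 0.2681]
tcp_rot: [0.095, 0.995, -0.0, 0.001]
time: 17.38
eef_pos: [0.5793, -0.2223, 0.2674]
tcp_rot: [0.095, 0.995, 0.0, -0.0]
contact_force: [0.4, -0.2, -2.5]
opening: 0.32
finger_force: 70.6
```

```bash
python3 -m handwheel '[-0.006,-0.014,-0.06,0,0,0,0,0,-0.15,0,0,0,0,0,-0.2,0,0,0,0,0,-0.2,0,0,0,0,0,-0.2,0,0,0]' | head -2
python3 -m handwheel '[0,0,-0.13,0,0,0,0,0,-0.08,0,0,0,0,0,-0.04,0,0,0,0,0,0,0,0,0,0,0,0,0,0,0]'
python3 -m handwheel '[0,0,0,0,0,0]'
```

```text
time: 17.8
eef_pos: [0.5783, -0.2241, 0.1445]
time: 18.22
eef_pos: [0.5793, -0.2255, 0.1095]
tcp_rot: [0.095, 0.995, -0.0, 0.001]
contact_force: [0.0, -0.1, -2.8]
opening: 0.317
finger_force: 70.6
time: 18.3
eef_pos: [0.5798, -0.2259, 0.1105]
tcp_rot: [0.095, 0.995, -0.001, 0.002]
contact_force: [-0.9, -0.4, -2.5]
opening: 0.319
finger_force: 70.6
```

```bash
python3 -m handwheel '[0,0,-0.015,0,0,0,0,0,-0.015,0,0,0,0,0,-0.012,0,0,0,0,0,-0.01,0,0,0,0,0,-0.008,0,0,0]'
python3 -m handwheel '[0,0,-0.005,0,0,0,0,0,-0.005,0,0,0,0,0,0,0,0,0]'
```

```text
time: 18.72
eef_pos: [0.5784, -0.2253, 0.0991]
tcp_rot: [0.096, 0.995, 0.0, -0.0]
contact_force: [0.4, -0.2, -3.2]
opening: 0.32
finger_force: 70.6
time: 18.97
eef_pos: [0.5786, -0.2254, 0.0978]
tcp_rot: [0.096, 0.995, -0.0, 0.0]
contact_force: [0.1, -1.0, -2.4]
opening: 0.322
finger_force: 70.7
```

```bash
python3 -m handwheel '[0,0,-0.005,0,0,0,0,0,-0.005,0,0,0]'
```

```text
time: 19.13
eef_pos: [0.5789, -0.2254, 0.0976]
tcp_rot: [0.096, 0.995, -0.0, 0.0]
contact_force: [-2.2, 2.8, 6.4]
opening: 0.321
finger_force: 71.8
```

The nose is down on the pad. I'll release and lift clear.

```bash
python3 -m handwheel '[0,0,0.003,0,0,0,0,0,0,0,0,0]' - 20
python3 -m handwheel '[0,0,0,0,0,0,0,0,0,0,0,0,0,0,0,0,0,0,0,0,0,0,0,0,0,0,0,0,0,0]' 1
python3 -m handwheel '[0,0,0.05,0,0,0,0,0,0.12,0,0,0,0,0,0.2,0,0,0,0,0,0.2,0,0,0,0,0,0.2,0,0,0]'
python3 -m handwheel '[0,0,0.15,0,0,0,-0.15,0.1,0,0,0,0,-0.15,0.1,0,0,0,0,-0.15,0.1,0,0,0,0,0,0,0,0,0,0]'
python3 -m handwheel '[0,0,0,0,0,0,0,0,0,0,0,0]' | head -2
python3 m.py
python3 - <<'E'
import cv2,numpy as np
cv2.imwrite("pics/end.png",np.hstack([cv2.imread("pics/top1.png")[60:320,150:540],cv2.imread("pics/side1.png")[100:360,150:540]]))
E
```

```text
time: 19.3
eef_pos: [0.5788, -0.2254, 0.0976]
tcp_rot: [0.096, 0.995, -0.0, 0.0]
contact_force: [-2.3, 1.8, 3.0]
opening: 0.319
finger_force: 71.3
time: 19.72
eef_pos: [0.5786, -0.2254, 0.0966]
tcp_rot: [0.096, 0.995, -0.0, 0.0]
contact_force: [-0.3, -0.1, 1.4]
opening: 0.989
finger_force: 0.0
time: 20.13
eef_pos: [0.5783, -0.2252, 0.2137]
tcp_rot: [0.096, 0.995, 0.0, -0.0]
contact_force: [0.2, -0.2, 0.0]
opening: 0.996
finger_force: 0.0
time: 20.55
eef_pos: [0.5078, -0.1777, 0.2342]
tcp_rot: [0.095, 0.995, 0.001, -0.002]
contact_force: [0.6, -0.0, -0.3]
opening: 1.001
finger_force: 0.0
time: 20.72
eef_pos: [0.5116, -0.1808, 0.2356]
top tab 100 [0.0506 0.0009 0.1202]
 slope 449 [-0.0321 -0.0006  0.0475] [-0.5995  0.0043  0.8003] [ 88.4  95.  117.4 131.6]
 label px 221.19998168945312 188.40000915527344 (23.255109786987305, 10.375356674194336) 10.304845809936523 108.0
 label world [0.5367 0.2406 0.0531] analyser [-0.024   0.0033]
 slope 172 [-0.0316 -0.0041  0.0477] [ 0.5614  0.0384 -0.8266] [101.55 145.   174.   192.45]
 label px 296.28460693359375 163.2769317626953 (11.039091110229492, 9.922779083251953) 82.87498474121094 155.0
 label world [0.5345 0.2357 0.052 ] analyser [-0.0255 -0.0019]
 handle 116 [ 0.5774 -0.2272  0.126 ]
[ 0.5119 -0.1811  0.2353] [ 0.0957  0.9954 -0.0003  0.0006]
```

View pics/end.png

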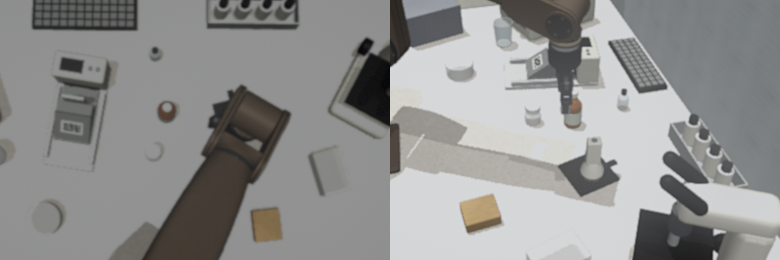

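The final picture shows the reader upright on its pad at (593,155), the carriage home, the other items undisturbed and the arm clear of everything.

```bash
python3 -c "
from plant import ctrl
print(ctrl.sign_off())"
```

```text
the job is handed in; nothing more can be done
None
```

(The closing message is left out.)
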